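Sweep the spilled buttons into the drawer tray

ROBOT

A 6-joint arm with a two-finger parallel gripper is mounted at the origin on the work surface. World frame = base frame: x ahead of the robot, y to its left, z up, the work surface at z = 0. Lengths are in m, angles in rad, forces in N, time in s.
With the tool pointing down it reaches from about 0.35 to 1 m from the base axis. Payload 7.1 kg.
Tool frame: the origin (TCP) lies at the very end of the fingers, on their centre line; the grasp point (between the pads) lies 19 mm behind it; z points along the fingers, y is the line along which they close (so a half turn about z gives the same grasp; the last joint's range is limited). The gripper opens to 85 mm and grips with 20 to 120 N. Pads are 22 mm wide; open, the fingers measure 114 mm over their backs; the gripper's body (76 mm by 85 mm) begins 54 mm behind the grasp point. The pads swing forward as they close: fully open they stand 13 mm farther back than shut.
Start: joints at [-1.204, 0.423, 1.63, -0, 1.089, -0.019], TCP at [0.235, -0.579, 0.231] pointing down, gripper open.
Joint ranges: [-3, 3], [-0.9, 2.11], [0.09, 2.58], [-1.31, 4.45], [0.11, 2.69], [-2.54, 2.54]. Speed limits (rad/s): [2.39, 2.39, 3.01, 3.14, 3.14, 3.14].

INTERFACE

Orientations are given as a rotation vector (axis times angle).
In Python, from rig import r, eoat, planner, monitor, eyes gives the robot as it stands. The module is installed in compiled form; this text tells all that it offers. Calls block until the motion is done:
- r.move_pose(position, orientation): joint-space move of the TCP to a pose.
- r.line_to(position, v=0.15, attitude=None): straight line of the TCP; attitude=None keeps the orientation; v is the mean speed in m/s.
- r.move_joints(angles): joint-space move.
- eoat.gripper_to(opening, strength=None): finger opening in m; strength is the grip in N (None keeps the last); returns when the fingers have stopped.
- r.wait(seconds).
- planner.solve_ik(position, orientation): joint angles nearest the present ones, or None.
- monitor.sense(): the state.
- eyes.read_camera(name): name is "side" or "top" or "wrist"; returns the picture (420x560x3 uint8, red, green, blue); there is no depth.
- eyes.camera_params(name): a dict with "vfov" (degrees; the focal length in pixels is half the picture's height over the tangent of half this angle, whatever the lens; pixels are square), "cx", "cy" (the principal point, pixels), "world_from_camera" (4x4, takes a point from camera to world coordinates). Camera axes: x right, y down, z forward; pixel columns grow to the right and rows downward; lengths in m; the calibration is good to about 2 mm. A picture is of the moment at which its call begins: read the wrist's pose just before it. camera_params takes no time and is no camera call; for the wrist camera it gives the pose at the moment of the call.
A pose or a line that the arm cannot do raises r.MotionError and nothing moves.
- r.finish_job(): hands the job in; it is judged then, once.
The state is a dict: "clock": time; "joint_positions": joint angles; "joint_velocities": joint speeds; "tau": joint torques, N m; "position": TCP position; "orientation": TCP orientation; "contact_force": force on the tool from outside, world axes, zero at the start; "torque": the same for the moment, N m; "width": finger opening in m; "finger_force": force on a finger pad.
Only numpy, scipy, OpenCV 4.12 (cv2) and the standard library are available. Lean on these libraries where they do the work, as an engineer would, in place of code of your own. Each camera call takes 0.05 s, during which the arm holds its last target. There are 200 camera calls.

TASK

In the open nightstand drawer, sweep the three spilled brass buttons along the drawer floor with the closed fingertips, through the open side of the clear acrylic tray, until all three lie flat and completely inside it. Only slide the buttons, never pick them up, and leave the pill tray, ring dish, eraser and tweezers where they are.

Things in the scene. Friction and masses are not known exactly. Their poses are not given: they have to be found in the camera images.
- nightstand: Low nightstand 540 mm wide, fixed, its white-lined top drawer pulled half open towards the robot; the drawer cannot slide. Origin: on the table, 130 mm under point drawer_floor; x points away from the robot into the nightstand, z up. Drawer front panel rises 175 mm, side walls 170, top board 186 mm above the table; fixed things on the board, over 100 mm behind its edge, reach 240.
- drawer_floor (a point): Centre of the uncovered part of the flat drawer floor (on its surface), axes as the nightstand's. Uncovered floor: x from -120 mm (inside of the front panel) to +120 mm (front edge of the top board, 56 mm above the floor), y from -230 to +230 mm (side walls, 40 mm high). Front panel 45 mm above the floor.
- tray: Clear acrylic tray with dark teal base, fixed on the drawer floor, rear left or rear right. Outside 90 (x) by 120 (y) mm; three walls 3 mm thick, 25 mm high; the side at x = -45 mm, towards the drawer front, is fully open without lip; its floor is level with the drawer floor, 87 mm deep, 114 mm wide. Origin: centre of its footprint at floor height; x points from open side to back wall, z up.
- button_a: Loose round brass coat button with four small dark holes, one of three alike: 28 mm across, 8 mm thick, about 20 g, lying flat on the drawer floor in the front half of the drawer; it slides freely. Origin: centre of its underside; z up.
- button_b: Loose round brass coat button with four small dark holes, one of three alike: 28 mm across, 8 mm thick, about 20 g, lying flat on the drawer floor in the front half of the drawer; it slides freely. Origin: centre of its underside; z up.
- button_c: Loose round brass coat button with four small dark holes, one of three alike: 28 mm across, 8 mm thick, about 20 g, lying flat on the drawer floor in the front half of the drawer; it slides freely. Origin: centre of its underside; z up.
- pill_tray: Bystander: grey plastic weekly pill tray with seven lids, 35 (x) by 160 (y) by 24 mm high, loose, in the rear of the drawer on the side away from the acrylic tray. Origin: centre of its underside; y along its length.
- ring_dish: Bystander: pink ceramic ring dish, 68 mm across, 20 mm high, loose, in the rear middle of the drawer. Origin: centre of its underside.
- eraser: Bystander: rubber eraser in a blue sleeve, 20 (x) by 42 (y) by 12 mm high, loose, just in front of the pill tray. Origin: centre of its underside.
- tweezers: Bystander: small silver tweezers, 8 mm wide (x), 77 mm long (y from -37 to +40 mm), 6 mm high, loose, lying just in front of the pill tray. Origin: on the underside near the middle.
There are look-alikes about, which are no part of the job. Leave any pink look-alike of the button_c alone.

How it is judged:
By the outcome, as a careful person would: the job done as asked, in the order asked, and still so for the second after the job is handed in, with the robot touching nothing.
It also fails if it takes over 69 s, if anything falls off the work surface, if the arm or the gripper's body presses on something with over 40 N, if the wrist force passes 120 N, or if a joint passes its speed limit or range.

## Working session

There is one attempt and no reset: what is moved stays moved. The work goes in short steps, each a Python script; the robot and the scene stay as the last script left them, time stands still between calls to the robot, and variables do not carry over. Pictures are saved under pics/ and viewed, at most 10 in all, crops included, and the job is handed in when it is done.

```bash
mkdir -p pics; python3 - <<'E'
from rig import r, eoat, planner, monitor, eyes
import cv2,numpy as np
for n in ["top","side"]:
    im=eyes.read_camera(n); cv2.imwrite(f"pics/{n}0.png",im[:,:,::-1])
    p=eyes.camera_params(n); print(n,p["vfov"],p["cx"],p["cy"],np.round(p["world_from_camera"],3).tolist())
s=monitor.sense(); print(s["clock"],s["position"],s["orientation"],s["width"])
E
```

```text
top 53.20718821098424 286.20768889630676 209.3305943256617 [[-0.013, -0.982, 0.187, 0.401], [-1.0, 0.017, 0.023, 0.037], [-0.026, -0.186, -0.982, 0.824], [0.0, 0.0, 0.0, 1.0]]
side 46.196378074136 286.67574759447564 211.33975661332832 [[0.965, -0.145, 0.217, 0.327], [-0.26, -0.483, 0.836, -0.631], [-0.016, -0.863, -0.504, 0.523], [0.0, 0.0, 0.0, 1.0]]
0.1 [ 0.23502109 -0.5785788   0.23061562] [-3.08195035e+00 -6.01989362e-01  3.98714105e-04] 0.08519083995058113
```

View pics/top0.png

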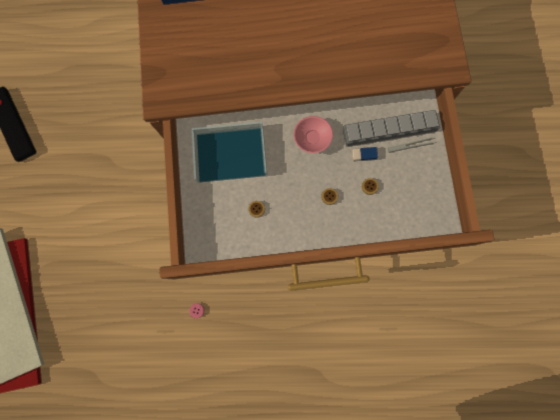

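View pics/side0.png

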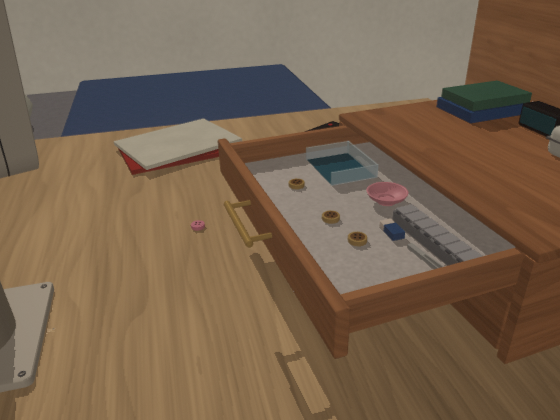

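The top view shows the tray rear left at about (230,153). The brass buttons are at (257,209), (330,196) and (370,186), and the pink look-alike lies outside the drawer at (197,311). Next I'll localise them by casting rays.

```bash
cat > h.py <<'E'
from rig import r, eoat, planner, monitor, eyes
import cv2,numpy as np
def proj(uv,z,p):
    f=210/np.tan(np.radians(p["vfov"])/2); T=np.array(p["world_from_camera"])
    uv=np.atleast_2d(uv).astype(float)
    d=np.c_[(uv[:,0]-p["cx"])/f,(uv[:,1]-p["cy"])/f,np.ones(len(uv))]@T[:3,:3].T
    o=T[:3,3]; return (o+d*((z-o[2])/d[:,2])[:,None])[:,:2]
def blobs(mask,amin):
    n,l,s,c=cv2.connectedComponentsWithStats(mask)
    return [(l==i,s[i],c[i]) for i in range(1,n) if s[i][4]>amin]
def buttons(name="top",im=None):
    im=eyes.read_camera(name) if im is None else im; p=eyes.camera_params(name)
    hsv=cv2.cvtColor(im,cv2.COLOR_RGB2HSV)
    m=cv2.inRange(hsv,(8,110,40),(32,255,255)); m=cv2.morphologyEx(m,cv2.MORPH_CLOSE,np.ones((5,5)))
    out=[]
    for b,s,c in blobs(m,60):
        if s[4]<500 and max(s[2],s[3])<26:
            q=proj(np.array([s[0]+s[2]/2-.5,s[1]+s[3]/2-.5]),0.134,p)[0]; out.append((np.round(c,1),s[2:].tolist(),q))
    return out,im
def down(phi): return np.pi*np.array([np.cos(phi/2),np.sin(phi/2),0])
E
python3 - <<'E'
from h import *
for n in ["top","side"]:
    im=cv2.imread(f"pics/{n}0.png")[:,:,::-1].copy(); p=eyes.camera_params(n)
    for b in buttons(n,im)[0]: print(n,b[0],b[1],b[2].round(4))
    hsv=cv2.cvtColor(im,cv2.COLOR_RGB2HSV)
    m=cv2.inRange(hsv,(88,110,30),(104,255,255))
    for b,s,c in blobs(m,400):
        pts=proj(np.argwhere(b)[:,::-1],0.13,p).astype(np.float32)
        print(n,"teal",s,cv2.minAreaRect(pts), cv2.boxPoints(cv2.minAreaRect(pts)).round(4).tolist())
p=eyes.camera_params("top")
# drawer front panel top edge outer corners (approx, z .175), pixels by eye
print(proj([(162,270),(492,236),(183,262),(462,234)],0.175,p).round(4), proj([(144,114),(469,82)],0.186,p).round(4))
E
```

```text
top [369.8 186. ] [17, 16, 205] [ 0.5701 -0.089 ]
top [329.3 195.9] [16, 16, 204] [ 0.5541 -0.0204]
top [256.4 208.5] [16, 16, 204] [0.5341 0.1025]
top teal [ 198  129   66   52 2911] ((0.6310669183731079, 0.14931213855743408), (0.08341388404369354, 0.11005326360464096), 4.576597213745117) [[0.585099995136261, 0.20080000162124634], [0.5939000248908997, 0.09109999984502792], [0.6769999861717224, 0.09780000150203705], [0.6682999730110168, 0.20749999582767487]]
side [232.4 126.1] [12, 13, 80] [0.4763 0.414 ]
side [296.1 183.4] [15, 10, 133] [0.5344 0.1011]
side [330.5 216.5] [18, 12, 182] [ 0.5544 -0.021 ]
side [357.1 238.5] [19, 14, 225] [ 0.5701 -0.0895]
[[ 0.432   0.2448]
 [ 0.4767 -0.2641]
 [ 0.4438  0.2126]
 [ 0.4805 -0.2188]] [[ 0.6844  0.2817]
 [ 0.727  -0.2481]]
```

```bash
cat >> h.py <<'E'
psi=np.radians(4.6); X=np.array([np.cos(psi),np.sin(psi)]); Y=np.array([-X[1],X[0]])
O=np.array([0.6311,0.1493])+0.0015*X
def tw(q): return O+q[0]*X+q[1]*Y
def wt(w): d=np.asarray(w)-O; return np.array([d@X,d@Y])*1000
ZT,ZL=0.1335,0.24
def push(b,g,flip=0,back=0.004,v=0.07):
    """b,g: button centre start/goal (tray frame, m); pusher half-depth 11 mm"""
    b,g=np.array(b),np.array(g); u=(g-b)/np.linalg.norm(g-b); off=0.014+0.011
    a=np.arctan2(u[1],u[0])+psi+flip*np.pi; R=down(a)
    s=tw(b-u*(off+back)); e=tw(g-u*off)
    r.move_pose([*s,ZL],R); r.line_to([*s,ZT],v=0.1)
    f=monitor.sense()["contact_force"]; r.line_to([*e,ZT],v=v); S=monitor.sense()
    r.line_to([*tw(g-u*(off+0.006)),ZT],v=0.05); 
    p=S["position"]; r.line_to([*tw(g-u*(off+0.006)),ZL],v=0.15)
    print("push",np.round(f,1),np.round(S["contact_force"],1),S["clock"],wt(p[:2]).round(1),p[2])
E
python3 - <<'E'
from h import *
B=[wt(q)/1000 for q in [(.5342,.1020),(.5542,-.0207),(.5701,-.0892)]]; print(np.round(B,4))
eoat.gripper_to(0.0,20); s=monitor.sense(); print(s["width"],s["position"],s["clock"])
r.line_to([0.235,-0.5786,0.27],v=0.15)
q=planner.solve_ik([*tw(B[0]),ZL],down(np.arctan2(.075,.107)+psi)); print(q)
q2=planner.solve_ik([*tw(B[0]),ZL],down(np.arctan2(.075,.107)+psi+np.pi)); print(q2)
q3=planner.solve_ik([*tw(B[1]),ZL],down(np.pi/2+psi)); print(q3)
fl=int(abs(q2[5])<abs(q[5]))
push(B[0],(0.003,0.035),fl)
r.move_pose([0.40,-0.20,0.30],down(np.pi/2+psi))
for n in ["top","side"]:
    o,im=buttons(n); cv2.imwrite(f"pics/{n}1.png",im[:,:,::-1])
    for b in o: print(n,b[0],b[1],wt(b[2]).round(1))
print(monitor.sense()["clock"])
E
```

```text
[[-0.1019 -0.0394]
 [-0.0918 -0.1633]
 [-0.0814 -0.2328]]
0.00033424880081223357 [ 0.23520503 -0.57905     0.23135358] 0.8667
[ 1.66786021e-01  2.93979365e-01  1.80245089e+00 -4.44089210e-16
  1.04516240e+00  1.04594428e+00]
[ 1.66786021e-01  2.93979365e-01  1.80245089e+00 -4.44089210e-16
  1.04516240e+00 -2.09564837e+00]
[-5.87928587e-02  3.09930234e-01  1.77950102e+00 -4.44089210e-16
  1.05216140e+00 -1.39078004e-01]
push [ 0.9 -0.7 -0.3] [ 1.   0.4 -0.4] 7.075 [-17.5  20.4] 0.1335263369966244
top [208.7 153.4] [16, 16, 201] [ 2.5 36.1]
top [369.7 185.9] [17, 16, 204] [ -81.4 -232.7]
top [329.3 195.9] [16, 16, 204] [ -91.8 -163. ]
side [333.5 157.9] [14, 9, 105] [ 2.8 33.7]
side [ 89.3 163.7] [20, 14, 85] [-438.9  177.8]
side [330.4 216.5] [18, 12, 181] [ -91.6 -163.6]
side [357.1 238.4] [19, 14, 223] [ -81.5 -233.1]
9.8667
```

```bash
cat >> h.py <<'E'
def look(tag):
    for n in ["top","side"]:
        o,im=buttons(n); cv2.imwrite(f"pics/{n}{tag}.png",im[:,:,::-1])
        for b in o: print(n,b[1],wt(b[2]).round(1))
    print(monitor.sense()["clock"])
E
python3 - <<'E'
from h import *
push((-.0917,-.1633),(-.094,-.001))
r.move_pose([0.40,-0.20,0.30],down(np.pi/2+psi))
look("2")
E
```

```text
push [ 0.7 -0.4  0.1] [-0.2  0.2 -0.1] 14.5083 [-93.7 -26.2] 0.13346159135473995
top [16, 16, 201] [ 2.5 36.1]
top [17, 16, 204] [ -81.4 -232.7]
top [17, 16, 204] [-94.7   0.3]
side [14, 9, 106] [ 2.8 33.7]
side [14, 16, 79] [-442.6  160.3]
side [14, 10, 119] [-93.7  -0.9]
side [19, 14, 225] [ -81.5 -233.1]
17.0333
```

```bash
python3 - <<'E'
from h import *
push((-.0943,-.0003),(.003,-.001))
push((-.0814,-.2329),(-.094,-.036))
r.move_pose([0.40,-0.20,0.30],down(np.pi/2+psi))
look("3")
E
```

```text
push [ 0.3 -0.3 -0.1] [ 0.6 -0.5  0.6] 21.8417 [-22.4  -0.8] 0.13346844936545335
push [-0.4 -0.1 -0.1] [ 0.2  0.1 -0.3] 29.0167 [-92.4 -61.1] 0.1334812564045377
top [16, 16, 200] [ 2.5 -0.4]
top [16, 16, 201] [ 2.5 36.1]
top [16, 16, 202] [-94.7 -34.4]
side [22, 16, 212] [ 3.1 16.3]
side [16, 11, 130] [-94.1 -37.1]
31.45
```

```bash
python3 - <<'E'
from h import *
push((-.0944,-.0355),(.003,-.0345))
r.move_pose([0.40,-0.20,0.30],down(np.pi/2+psi))
look("4")
E
```

```text
push [ 0.2 -0.1 -0.5] [-0.  -0.4 -0.2] 36.1917 [-22.3 -34.8] 0.13352450366417576
top [16, 16, 201] [ 2.5 36.1]
side [24, 16, 215] [ 4.9 15.6]
side [20, 19, 101] [-472.8 -218.7]
39.325
```

View pics/top4.png

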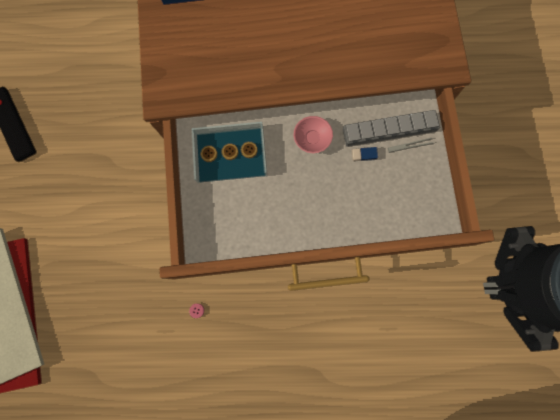

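The top view shows all three buttons flat inside the tray at about (209,153), (230,152) and (249,150). The bystanders haven't moved and the arm is clear.

```bash
python3 -c "
from rig import r
print(r.finish_job())"
```

```text
the job is handed in; nothing more can be done
None
```

All three brass buttons were slid flat and fully into the acrylic tray, nothing else was moved, and I handed the job in at about 39 s.

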